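Sweep the jar lids off the board into the tray

TASK

Clear the chopping board: with the fingers closed, gently push the three loose steel jar lids along the board and off its side edge so that they drop into the open steel tray standing against it. Sweep them only, do not pinch or lift them, and leave the small glass jar standing where it is on the board and the other things where they are.

Things in the scene. Friction and masses are not known exactly. Their poses are not given: they have to be found in the camera images.
- board: Thick wooden chopping board, fixed to the worktop: 220 mm along its x, 300 mm along its y, flat top 45 mm above the worktop, no rim. It stands at a slightly different place and yaw (up to about 7 degrees) each time. Origin: centre of its underside, on the worktop; z up.
- tray: Open-topped shallow steel tray, fixed: 200 mm along its x, 110 mm along its y, 38 mm high (its rim is 7 mm below the board's top), walls and floor 3 mm thick. It stands along one of the board's two 220 mm edges (board +y side or -y side, it changes), its axes parallel to the board's, a gap of 4 mm between them. Origin: centre of its underside.
- slab: Flat white marble serving slab, fixed, 200 x 110 x 18 mm, lying along the board's other 220 mm edge, away from the tray, with the same 4 mm gap. Nothing belongs on it. Origin: centre of its underside.
- lid1: A round steel screw lid of a small jar, 38 mm across and 14 mm high, about 12 g (varies), lying flat with its closed top up, loose on the chopping board; slides easily, and tips over the board's edge once its middle is past it. Origin: centre of its underside.
- lid2: A round steel screw lid of a small jar, 38 mm across and 14 mm high, about 12 g (varies), lying flat with its closed top up, loose on the chopping board; slides easily, and tips over the board's edge once its middle is past it. Origin: centre of its underside.
- lid3: A round steel screw lid of a small jar, 38 mm across and 14 mm high, about 12 g (varies), lying flat with its closed top up, loose on the chopping board; slides easily, and tips over the board's edge once its middle is past it. Origin: centre of its underside.
- jar: Glass spice jar, black cap, 40 mm across, 60 mm tall, 120 g, loose, upright on the board among the lids; it stays. Origin: centre of its underside. The lids and the jar lie in four lanes, in any order, at about -84, -28, 28 and 84 mm along the board's x, each within 70 mm of the middle along its y: a lid pushed straight along the board's y passes the others.
- mug: White mug, 80 mm across without its handle, 90 mm tall, standing on the worktop beyond the board; leave it. Origin: centre of its underside.
- mill: Dark wooden pepper mill, 56 mm across and 155 mm tall, standing on the worktop to the robot's right of the board; leave it. Origin: centre of its underside.

How it is judged:
By the outcome, as a careful person would: the job done as asked, in the order asked, and still so for the second after the job is handed in, with the robot touching nothing.
It also fails if it takes over 48 s, if anything falls off the work surface, if the arm or the gripper's body presses on something with over 40 N, if the wrist force passes 120 N, or if a joint passes its speed limit or range.

ROBOT

A 7-joint arm with a two-finger parallel gripper is mounted at the origin on the work surface. World frame = base frame: x ahead of the robot, y to its left, z up, the work surface at z = 0. Lengths are in m, angles in rad, forces in N, time in s.
With the tool pointing down it reaches from about 0.4 to 0.85 m from the base axis. Payload 4.5 kg.
Tool frame: the origin (TCP) lies at the very end of the fingers, on their centre line; the grasp point (between the pads) lies 19 mm behind it (tcp_to_grasp is the z of the grasp point in the tool frame, in m); z points along the fingers, y is the line along which they close (so a half turn about z gives the same grasp; the last joint's range is limited). The gripper opens to 88 mm and grips with 3 to 60 N. Pads are 18 mm wide; open, the fingers measure 123 mm over their backs; the gripper's body (75 mm by 187 mm) begins 45 mm behind the grasp point.
Start: joints at [-1.067, 0.689, -0.195, 1.565, 0.157, 0.902, -0.215], TCP at [0.283, 0.557, 0.239] pointing down, gripper open.
Joint ranges: [-3.01, 3.01], [-0.46, 2.08], [-1.47, 1.51], [0.13, 2.56], [-1, 4.14], [0.04, 2.09], [-2.66, 2.66]. Speed limits (rad/s): [2.57, 2.57, 3.14, 3.14, 3.14, 3.14, 3.14].

INTERFACE

Orientations are given as a unit quaternion [x, y, z, w].
In Python, from plant import * gives the robot as it stands. The module is installed in compiled form; this text tells all that it offers.
- The arm moves only by the shell command python3 -m jog 'ROWS' [OPENING] [FORCE]. ROWS is JSON, a list that holds one entry, the list of rows, each a list of 6 numbers: the shift along the tool's x, y, z in m, then the turn, a rotation vector about the tool's x, y, z in rad. In form: [[[dx, dy, dz, ax, ay, az], ...]]. A call has 1 to 12 rows; each row shifts and turns the commanded pose from where the row before left it, along the tool's axes as they then stand; what a row does not reach is not made up. A row lasts 1/8 s, in which the tool goes at most 62.5 mm and 10.7 degrees, less where a joint would pass 70% of its speed; a pose out of reach is approached as far as the arm can. A call with a gripper value outside its range is refused whole. OPENING is the finger opening in m, from 0 to 0.0881, set as the call begins (- or left out, the last holds). The fingers move at their own pace and stop on an object; FORCE is the grip in N (left out, the last holds). Time passes only in rows, so rows that do not move let the fingers close. It gives the time, the measured TCP pose, the force, the opening and the grip force at its end, in the units of the state.
- get_state(): the state, without advancing time (a new reading comes with each control period).
- snapshot(name): name is "scene" or "top"; returns a dict with "frame" (384x512x3 uint8, red, green, blue), "mtx" (3x3 intrinsics, pixels), "D" ([k1, k2, p1, p2, k3] as OpenCV has them; the pictures are not rectified), "xyz" and "orientation" of the camera in the world. Camera axes: x right, y down, z forward; pixel columns grow to the right and rows downward; lengths in m; the calibration is good to about 2 mm. A picture is of the moment at which its call begins. There is no depth.
- finish_job(): hands the job in; it is judged then, once.
The state is a dict: "clock": time; "q": joint angles; "qd": joint speeds; "joint_torque": joint torques, N m; "tool_pos": TCP position; "eef_rot": TCP orientation; "contact_force": force on the tool from outside, world axes, zero at the start; "moment": the same for the moment, N m; "opening": opening from 0.0 (shut) to 1.0 (fully open); "finger_force": force on a finger pad.
Only numpy, scipy, OpenCV 4.12 (cv2) and the standard library are available. Lean on these libraries where they do the work, as an engineer would, in place of code of your own. Each camera call takes 0.05 s, during which the arm holds its last target. There are 200 camera calls.

## Working session

There is one attempt and no reset: what is moved stays moved. The work goes in short steps, Python scripts to look and compute and a shell command to move; the robot and the scene stay as the last step left them, time stands still between calls to the robot, and variables do not carry over. Pictures are saved under pics/ and viewed, at most 10 in all, crops included, and the job is handed in when it is done.

```bash
mkdir -p pics
python3 - <<'E'
from plant import *
import cv2, numpy as np
for n in("top","scene"):
    s=snapshot(n); cv2.imwrite(f"pics/{n}0.png",s["frame"][:,:,::-1]); print(n,s["xyz"],s["orientation"],s["mtx"],s["D"])
st=get_state();print(st)
E
```

```text
top [ 0.52514433 -0.09432154  0.89093861] [-0.69734959  0.71364994 -0.04641783  0.04746248] [[372.9800922    0.         258.12547099]
 [  0.         372.9800922  188.88608782]
 [  0.           0.           1.        ]] [0.01558059 0.         0.         0.         0.        ]
scene [ 1.10699058 -0.37011178  1.00834685] [ 0.83385024  0.48454708 -0.13553743 -0.22701874] [[485.29178375   0.         260.2283577 ]
 [  0.         485.29178375 193.8893377 ]
 [  0.           0.           1.        ]] [-0.19670263  0.          0.          0.          0.        ]
{'clock': 0.1, 'q': array([-1.06721428,  0.6898977 , -0.1945685 ,  1.56623963,  0.15729405,
        0.90246877, -0.2150654 ]), 'qd': array([ 0.00164354, -0.00112135, -0.00067878, -0.00058268, -0.00074134,
       -0.00159481, -0.00184138]), 'joint_torque': array([-3.51165771e-03, -5.28503394e+01, -1.27136685e+00, -1.53836453e+01,
       -5.24995546e-02,  1.99252812e-03,  5.74601086e-05]), 'tool_pos': array([0.28269087, 0.55678604, 0.23799306]), 'eef_rot': array([ 2.32666640e-01,  9.72556208e-01, -7.96420246e-04, -1.49900189e-04]), 'contact_force': array([-0.46610303, -0.7594783 ,  0.42586438]), 'moment': array([ 0.03313863,  0.037995  , -0.01471397]), 'finger_force': 0.0, 'opening': 0.998283540176528}
```

View pics/top0.png

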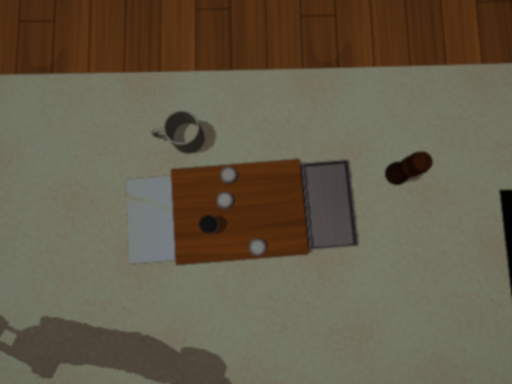

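View pics/scene0.png

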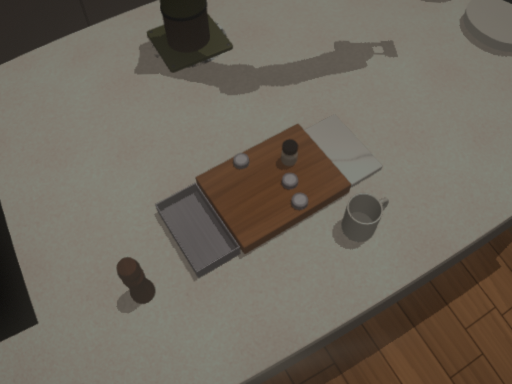

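The top view shows the tray on the right (about 330,204) and the slab on the left (150,220). The lids are at (229,175), (225,200) and (258,247), and the jar cap is at (209,224). The scene view agrees. Next I'll measure them.

```bash
cat > h.py <<'E'
from plant import *
import cv2, numpy as np
from scipy.spatial.transform import Rotation as R
def ray(s,p,z):
    u=cv2.undistortPoints(np.array(p,float).reshape(-1,1,2),s["mtx"],s["D"]).reshape(-1,2)
    d=R.from_quat(s["orientation"]).apply(np.c_[u,np.ones(len(u))]); c=s["xyz"]
    return c+d*((z-c[2])/d[:,2])[:,None]
def blobs(m,a,b):
    cs=cv2.findContours(m.astype(np.uint8),cv2.RETR_EXTERNAL,cv2.CHAIN_APPROX_NONE)[0]
    return [c for c in cs if a<cv2.contourArea(c)<b]
def board(s):
    f=cv2.cvtColor(s["frame"],cv2.COLOR_RGB2HSV); m=(f[:,:,1]>130)&(f[:,:,2]>40)
    m[:110]=0 
    c=max(blobs(m,2000,1e5),key=cv2.contourArea)
    return cv2.minAreaRect(c),c,f
E
python3 - <<'E'
from h import *
s=snapshot("top"); r,c,f=board(s); print(r)
P=ray(s,c.reshape(-1,2),.045)[:,:2]
(cx,cy),wh,a=cv2.minAreaRect((P*1000).astype(np.float32)); print("board mm",cx,cy,wh,a)
bm=np.zeros(f.shape[:2],np.uint8); cv2.drawContours(bm,[c],-1,1,-1)
bm=cv2.erode(bm,np.ones((5,5)))
yaw=np.deg2rad(a if a<45 else a-90)
def tob(p): d=p-np.array([cx,cy]); return np.cos(yaw)*d[0]+np.sin(yaw)*d[1],-np.sin(yaw)*d[0]+np.cos(yaw)*d[1]
print("yaw",np.rad2deg(yaw))
for nm,m,z in(("lid",(f[:,:,1]<90)&(f[:,:,2]>90)&(bm>0),.059),("jar",(f[:,:,2]<45)&(bm>0),.105)):
    for b in blobs(m,30,1000):
        (u,v),rad=cv2.minEnclosingCircle(b); M=cv2.moments(b); u,v=M["m10"]/M["m00"],M["m01"]/M["m00"]
        p=ray(s,[(u,v)],z)[0,:2]*1000; print(nm,(u,v),rad,p,"board",tob(p))
E
```

```text
((238.49356079101562, 211.42005920410156), (94.91167449951172, 132.85800170898438), 85.39990234375)
board mm 589.6471557617188 -49.56175231933594 (215.55709838867188, 296.5929870605469) 3.3510215282440186
yaw 3.3510215282440186
lid (256.85230352303523, 246.7710027100271) 6.762563705444336 [507.7372789 -88.6161245] board (np.float64(-84.0526701467619), np.float64(-34.19971571233795))
lid (223.9333333333333, 199.4964539007092) 6.61508321762085 [614.13295897 -17.17630067] board (np.float64(26.336963903003706), np.float64(30.89880855185903))
jar (209.80925925925925, 224.09814814814814) 11.10190200805664 [557.99426456   8.75110242] board (np.float64(-28.19020730357571), np.float64(60.063356227880455))
```

```bash
python3 -m jog '[[[0,0,0,0,0,0.1738],[0,0,0,0,0,0.1738],[0,0,0,0,0,0.1738],[0,0,0,0,0,0.1738],[0,0,0,0,0,0.1738],[0,0,0,0,0,0.1738]]]' 0 10
cat >> h.py <<'E'
C=np.array([589.65,-49.56]); Y=np.deg2rad(3.35)
def tob(p):
    d=np.atleast_2d(p)[:,:2]-C; return np.c_[np.cos(Y)*d[:,0]+np.sin(Y)*d[:,1],-np.sin(Y)*d[:,0]+np.cos(Y)*d[:,1]].round(1)
E
python3 - <<'E'
from h import *
s=snapshot("top"); st=get_state()
print("lid3",tob(ray(s,[(228.5,175)],.059)*1000))
print("tray rim corners",tob(ray(s,[(303,163),(349,160),(357,244),(310,248)],.038)*1000))
print("mill",tob(ray(s,[(398,173)],.0)*1000), "mug", tob(ray(s,[(188,132)],.05)*1000))
print("tcp",tob(st["tool_pos"]*1000), st["tool_pos"],R.from_quat(st["eef_rot"]).as_matrix().round(3))
f=s["frame"]; cv2.imwrite("pics/c1.png",cv2.resize(f[140:280,110:370,::-1],None,fx=3,fy=3,interpolation=2))
E
```

```text
clock: 0.9
tool_pos: [0.2827, 0.5571, 0.2384]
eef_rot: [0.688, 0.725, -0.0, 0.0]
contact_force: [0.5, -0.2, -0.3]
opening: 0.345
finger_force: 0.0
lid3 [[81.  16.7]]
tray rim corners [[  98.8 -156.6]
 [  97.1 -263.9]
 [ -96.5 -259.9]
 [ -96.9 -153.4]]
mill [[  62.9 -387.8]] mug [[191.3 103.9]]
tcp [[-271.1  623.7]] [0.28256587 0.55723027 0.23838242] [[-0.048  0.999 -0.   ]
 [ 0.999  0.048 -0.001]
 [-0.001 -0.    -1.   ]]
```

View pics/c1.png

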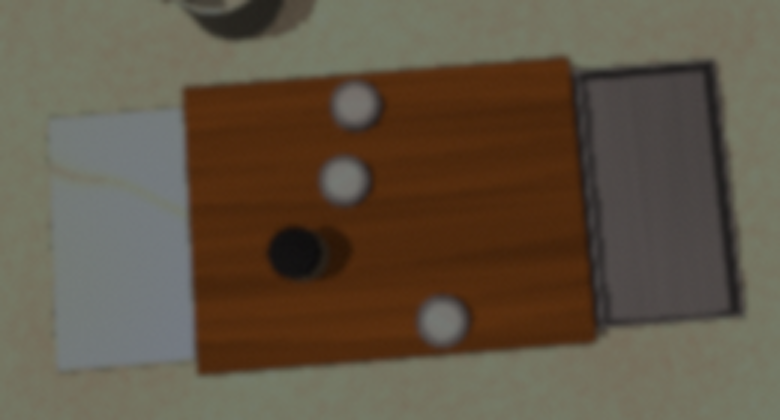

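The crop shows the lids at (355,105), (344,181) and (442,321) and the jar at (295,252). The tray's ends line up with roughly ±97 mm, so the outer lids have to be pushed slightly inward. I'll start with the lid in lane -84.

```bash
python3 -m jog '[[[-0.0512,0.0148,0,0,0,0],[-0.0512,0.0148,0,0,0,0],[-0.0512,0.0148,0,0,0,0],[-0.0512,0.0148,0,0,0,0],[-0.0512,0.0148,0,0,0,0],[-0.0512,0.0148,0,0,0,0],[-0.0512,0.0148,0,0,0,0],[-0.0512,0.0148,0,0,0,0],[-0.0512,0.0148,0,0,0,0],[-0.0512,0.0148,0,0,0,0],[-0.0512,0.0148,0,0,0,0],[-0.0512,0.0148,0,0,0,0]]]'
cat >> h.py <<'E'
def tcp():
    st=get_state(); r=R.from_quat(st["eef_rot"]).as_matrix()
    print("tcp board",tob(st["tool_pos"]*1000),"z",st["tool_pos"][2].round(4),"toolx yaw in board deg",np.rad2deg(np.arctan2(r[1,0],r[0,0])-Y).round(1),"F",st["contact_force"].round(1),"t",st["clock"],"op",st["opening"])
E
python3 -m jog '[[[0,0,0,0,0,-0.1],[0,0,0,0,0,-0.1],[0,0,0,0,0,0]]]'
python3 -c "
from h import *;tcp()"
```

```text
clock: 2.45
tool_pos: [0.4964, -0.0473, 0.2387]
eef_rot: [0.685, 0.728, 0.0, -0.0]
contact_force: [0.8, 0.4, 0.7]
opening: 0.003
finger_force: 0.0
clock: 2.82
tool_pos: [0.4959, -0.0458, 0.2386]
eef_rot: [0.61, 0.792, 0.0, -0.0]
contact_force: [-0.3, -1.1, 0.3]
opening: 0.006
finger_force: 0.0
tcp board [[-93.4   9.2]] z 0.2386 toolx yaw in board deg 101.5 F [-0.3 -1.1  0.3] t 2.825 op 0.006298239268499261
```

```bash
python3 -m jog '[[[0,0,0.05,0,0,0],[0,0,0.05,0,0,0],[0,0,0.05,0,0,0],[0,0,0.025,0,0,0],[0,0,0.012,0,0,0],[0,0,0,0,0,0],[-0.008,0,0,0,0,0],[-0.008,0,0,0,0,0],[-0.008,0,0,0,0,0],[-0.008,0,0,0,0,0],[-0.008,0,0,0,0,0],[-0.008,0,0,0,0,0]]]' 0
python3 -m jog '[[[-0.008,0,0,0,0,0],[-0.008,0,0,0,0,0],[-0.008,0,0,0,0,0],[-0.008,0,0,0,0,0],[-0.008,0,0,0,0,0],[-0.008,0,0,0,0,0]]]'
python3 - <<'E'
from h import *
tcp(); s=snapshot("scene"); f=s["frame"]; cv2.imwrite("pics/s2.png",cv2.resize(f[100:300,120:400,::-1],None,fx=2.8,fy=2.8,interpolation=2))
E
```

```text
clock: 4.32
tool_pos: [0.5084, -0.0927, 0.0517]
eef_rot: [0.61, 0.792, 0.0, -0.0]
contact_force: [0.0, 0.4, -0.8]
opening: 0.006
finger_force: 0.0
clock: 5.08
tool_pos: [0.5206, -0.139, 0.0517]
eef_rot: [0.61, 0.792, 0.0, -0.0]
contact_force: [0.7, 0.4, 1.4]
opening: 0.009
finger_force: 0.0
tcp board [[-74.2 -85.3]] z 0.0517 toolx yaw in board deg 101.4 F [0.7 0.4 1.4] t 5.075 op 0.009242106749929016
```

View pics/s2.png

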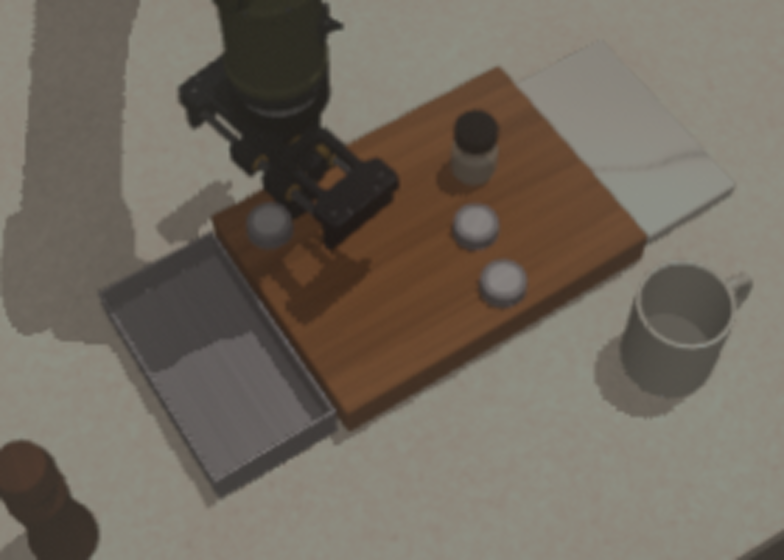

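The lid is ahead of the fingers at crop (270,226), near the edge, and the jar (475,145) and the other lids haven't moved. I'll check its position.

Run:
```python
from h import *
s=snapshot("scene")
def q(u,v,z): return tob(ray(s,[(120+u/2.8,100+v/2.8)],z)*1000)
print(q(270,222,.059),q(476,220,.059),q(503,277,.059), "tray corners",q(102,295,.038),q(335,415,.038))
```

```text
[[ -66.4 -112.8]] [[25.3 31.2]] [[82.1 18.4]] tray corners [[ -93.8 -260.6]] [[ 103.  -155.1]]
```

```bash
python3 -m jog '[[[-0.007,0,0,0,0,0],[-0.007,0,0,0,0,0],[-0.007,0,0,0,0,0],[-0.007,0,0,0,0,0],[-0.007,0,0,0,0,0],[-0.007,0,0,0,0,0],[-0.007,0,0,0,0,0],[-0.007,0,0,0,0,0],[-0.007,0,0,0,0,0],[-0.007,0,0,0,0,0],[-0.007,0,0,0,0,0],[0,0,0,0,0,0]]]'
python3 - <<'E'
from h import *
tcp(); s=snapshot("scene"); f=s["frame"]; cv2.imwrite("pics/s3.png",cv2.resize(f[100:300,120:400,::-1],None,fx=2.8,fy=2.8,interpolation=2))
E
```

```text
clock: 6.68
tool_pos: [0.5402, -0.2138, 0.0517]
eef_rot: [0.611, 0.792, -0.0, 0.0]
contact_force: [0.3, -0.8, 0.7]
opening: 0.006
finger_force: 0.0
tcp board [[ -58.9 -161.1]] z 0.0517 toolx yaw in board deg 101.4 F [ 0.3 -0.8  0.7] t 6.675 op 0.006315710066532438
```

View pics/s3.png

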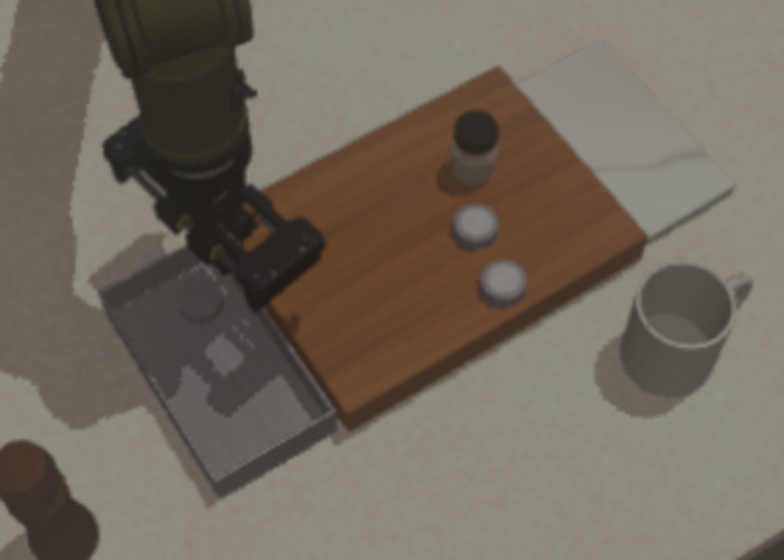

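Lid 1 is lying in the tray (crop 200,300) and nothing else has moved. Next is the lid in lane 28.

```bash
python3 -m jog '[[[0,0,-0.05,0,0,0],[0,0,-0.05,0,0,0],[0,0,0,0,0,0.1],[0,0,0,0,0,0.1],[0.0474,0.0169,0,0,0,0],[0.0474,0.0169,0,0,0,0],[0.0474,0.0169,0,0,0,0],[0.0474,0.0169,0,0,0,0],[0.0474,0.0169,0,0,0,0],[0,0,0,0,0,0],[0,0,0,0,0,0]]]'
python3 -c "
from h import *;tcp()"
```

```text
clock: 8.1
tool_pos: [0.6101, 0.028, 0.1515]
eef_rot: [0.686, 0.727, -0.001, -0.0]
contact_force: [0.2, -0.7, 0.7]
opening: 0.002
finger_force: 0.0
tcp board [[25.  76.2]] z 0.1515 toolx yaw in board deg 90.0 F [ 0.2 -0.7  0.7] t 8.1 op 0.0019363517663511037
```

```bash
python3 -m jog '[[[0,0,0.05,0,0,0],[0,0,0.035,0,0,0],[0,0,0.015,0,0,0],[0,0,0,0,0,0],[-0.008,0,0,0,0,0],[-0.008,0,0,0,0,0],[-0.008,0,0,0,0,0],[-0.008,0,0,0,0,0],[-0.008,0,0,0,0,0],[-0.008,0,0,0,0,0],[-0.008,0,0,0,0,0],[-0.008,0,0,0,0,0]]]'
python3 -m jog '[[[-0.009,0,0,0,0,0],[-0.009,0,0,0,0,0],[-0.009,0,0,0,0,0],[-0.009,0,0,0,0,0],[-0.009,0,0,0,0,0],[-0.009,0,0,0,0,0],[-0.009,0,0,0,0,0],[-0.009,0,0,0,0,0],[-0.009,0,0,0,0,0],[-0.009,0,0,0,0,0]]]'
python3 - <<'E'
from h import *
tcp(); s=snapshot("scene"); f=s["frame"]; cv2.imwrite("pics/s4.png",cv2.resize(f[100:300,120:400,::-1],None,fx=2.8,fy=2.8,interpolation=2))
E
```

```text
clock: 9.6
tool_pos: [0.6145, -0.0358, 0.0517]
eef_rot: [0.686, 0.727, 0.0, -0.0]
contact_force: [-0.1, 0.2, 0.1]
opening: 0.009
finger_force: 0.0
clock: 10.85
tool_pos: [0.6198, -0.1258, 0.0517]
eef_rot: [0.686, 0.727, 0.0, 0.0]
contact_force: [0.6, 0.2, -0.1]
opening: -0.001
finger_force: 0.0
tcp board [[ 25.6 -77.8]] z 0.0517 toolx yaw in board deg 90.0 F [ 0.6  0.2 -0.1] t 10.85 op -0.0006792903788184842
```

View pics/s4.png

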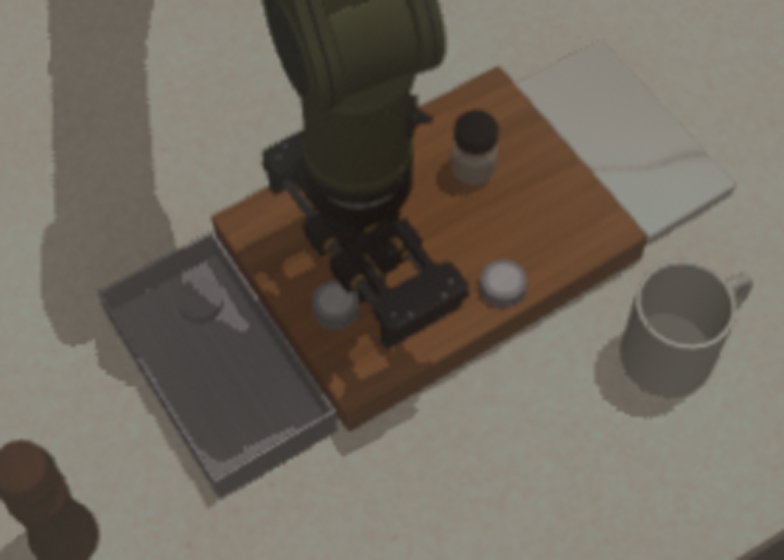

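Lid 2 is running straight ahead of the fingers (crop 336,305) and everything else is undisturbed. I'll continue the push, then move to lid 3.

```bash
python3 -m jog '[[[-0.0075,0,0,0,0,0],[-0.0075,0,0,0,0,0],[-0.0075,0,0,0,0,0],[-0.0075,0,0,0,0,0],[-0.0075,0,0,0,0,0],[-0.0075,0,0,0,0,0],[-0.0075,0,0,0,0,0],[-0.0075,0,0,0,0,0],[-0.0075,0,0,0,0,0],[-0.0075,0,0,0,0,0],[-0.0075,0,0,0,0,0],[0,0,0,0,0,0]]]'
python3 -m jog '[[[0,0,-0.05,0,0,0],[0,0,-0.05,0,0,0],[0.0446,0.0121,0,0,0,0],[0.0446,0.0121,0,0,0,0],[0.0446,0.0121,0,0,0,0],[0.0446,0.0121,0,0,0,0],[0.0446,0.0121,0,0,0,0],[0,0,0,0,0,0.1],[0,0,0,0,0,0],[0,0,0,0,0,0]]]'
python3 - <<'E'
from h import *
tcp(); s=snapshot("scene"); f=s["frame"]; cv2.imwrite("pics/s5.png",cv2.resize(f[100:300,120:400,::-1],None,fx=2.8,fy=2.8,interpolation=2))
E
```

```text
clock: 12.4
tool_pos: [0.6243, -0.2087, 0.0517]
eef_rot: [0.687, 0.727, -0.0, 0.0]
contact_force: [-0.1, 0.1, -0.3]
opening: 0.003
finger_force: 0.0
clock: 13.65
tool_pos: [0.6717, 0.0176, 0.1517]
eef_rot: [0.722, 0.692, -0.0, 0.0]
contact_force: [-0.1, -0.7, -0.1]
opening: 0.004
finger_force: 0.0
tcp board [[85.8 62.2]] z 0.1517 toolx yaw in board deg 84.3 F [-0.1 -0.7 -0.1] t 13.65 op 0.00387929136891468
```

View pics/s5.png

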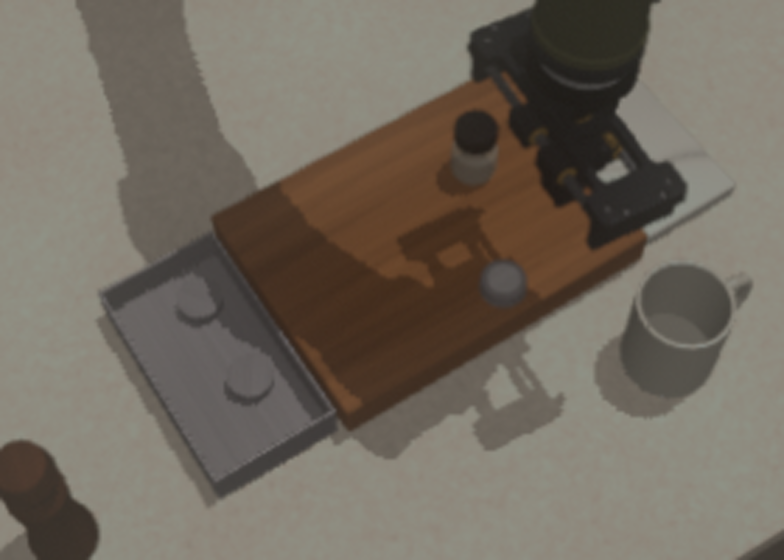

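Lids 1 and 2 are in the tray (crop 198,303 and 248,378), and lid 3 is at (503,282) with the fingers behind it. Now pushing it.

```bash
python3 -m jog '[[[0,0,0.05,0,0,0],[0,0,0.035,0,0,0],[0,0,0.015,0,0,0],[0,0,0,0,0,0],[-0.008,0,0,0,0,0],[-0.008,0,0,0,0,0],[-0.008,0,0,0,0,0],[-0.008,0,0,0,0,0],[-0.008,0,0,0,0,0],[-0.008,0,0,0,0,0],[-0.008,0,0,0,0,0],[-0.008,0,0,0,0,0]]]'
python3 -m jog '[[[-0.008,0,0,0,0,0],[-0.008,0,0,0,0,0],[-0.008,0,0,0,0,0],[-0.008,0,0,0,0,0],[-0.008,0,0,0,0,0],[-0.008,0,0,0,0,0],[-0.008,0,0,0,0,0],[-0.008,0,0,0,0,0],[-0.008,0,0,0,0,0],[-0.008,0,0,0,0,0]]]'
python3 - <<'E'
from h import *
tcp(); s=snapshot("scene"); f=s["frame"]; cv2.imwrite("pics/s6.png",cv2.resize(f[100:300,120:400,::-1],None,fx=2.8,fy=2.8,interpolation=2))
E
```

```text
clock: 15.2
tool_pos: [0.6692, -0.0459, 0.0517]
eef_rot: [0.722, 0.692, 0.0, -0.0]
contact_force: [-0.2, 0.7, 0.1]
opening: 0.003
finger_force: 0.0
clock: 16.45
tool_pos: [0.6659, -0.1258, 0.0517]
eef_rot: [0.722, 0.692, 0.0, -0.0]
contact_force: [-0.4, -0.0, 0.4]
opening: 0.001
finger_force: 0.0
tcp board [[ 71.6 -80.5]] z 0.0517 toolx yaw in board deg 84.3 F [-0.4 -0.   0.4] t 16.45 op 0.001087155056033506
```

View pics/s6.png

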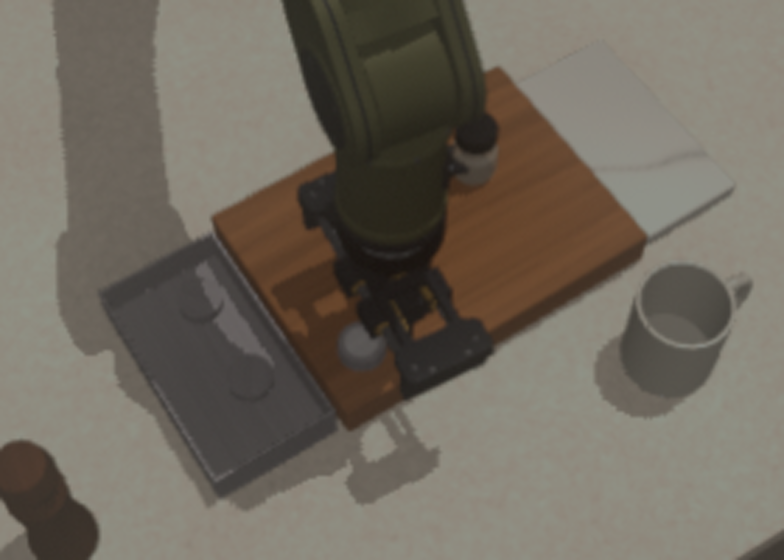

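Lid 3 is at (362,345), still ahead of the fingers and in line. I'll finish the push and lift clear.

```bash
python3 -m jog '[[[-0.0073,0,0,0,0,0],[-0.0073,0,0,0,0,0],[-0.0073,0,0,0,0,0],[-0.0073,0,0,0,0,0],[-0.0073,0,0,0,0,0],[-0.0073,0,0,0,0,0],[-0.0073,0,0,0,0,0],[-0.0073,0,0,0,0,0],[-0.0073,0,0,0,0,0],[-0.0073,0,0,0,0,0],[-0.0073,0,0,0,0,0],[0,0,0,0,0,0]]]'
python3 -m jog '[[[0,0,-0.05,0,0,0],[0,0,-0.05,0,0,0],[0.03,0,-0.03,0,0,0],[0.05,0,0,0,0,0],[0.05,0,0,0,0,0],[0.05,0,0,0,0,0],[0,0,0,0,0,0],[0,0,0,0,0,0],[0,0,0,0,0,0]]]'
python3 - <<'E'
from h import *
tcp(); s=snapshot("scene"); f=s["frame"]; cv2.imwrite("pics/s7.png",cv2.resize(f[100:300,120:400,::-1],None,fx=2.8,fy=2.8,interpolation=2))
E
```

```text
clock: 18.0
tool_pos: [0.6623, -0.2067, 0.0517]
eef_rot: [0.722, 0.692, -0.0, 0.0]
contact_force: [0.3, -0.2, 0.2]
opening: 0.003
finger_force: 0.0
clock: 19.12
tool_pos: [0.6699, -0.0279, 0.1817]
eef_rot: [0.723, 0.691, -0.001, 0.0]
contact_force: [0.7, -0.5, -0.5]
opening: 0.004
finger_force: 0.0
tcp board [[81.4 16.9]] z 0.1817 toolx yaw in board deg 84.1 F [ 0.7 -0.5 -0.5] t 19.125 op 0.003516758283037934
```

View pics/s7.png

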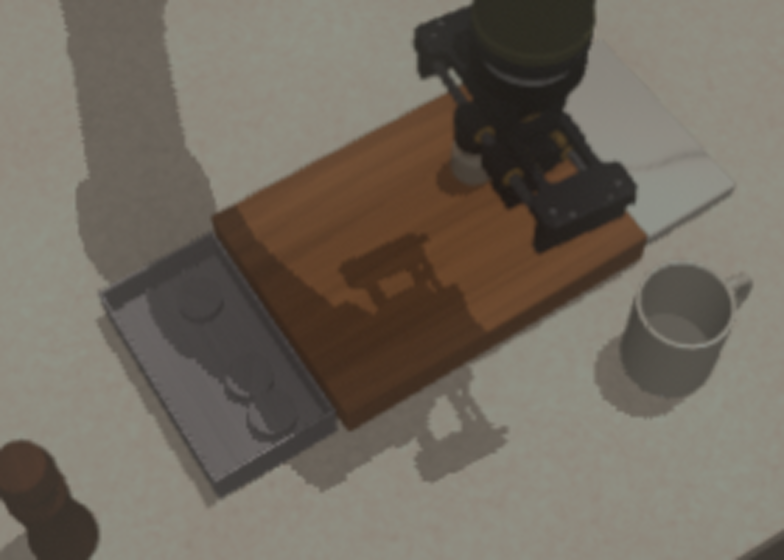

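All three lids are in the tray, at crop (200,298), (248,375) and (272,415). The jar, mug and mill are where they were, so I'm handing in.

```bash
python3 -c "
from plant import *;print(finish_job())"
```

```text
the job is handed in; nothing more can be done
None
```

I swept all three lids off the board into the tray with the fingers closed, left the jar and everything else in place, and handed the job in at about 19 s; the hand-in returned no verdict.

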